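# Pry up the press cover and offer up the closing lever, level

## Robot

A 6-joint arm with a two-finger parallel gripper is mounted at the origin on a cart in front of the work surface, level with it; the furniture and walls round the work are solid. World frame = base frame: x ahead of the robot, y to its left, z up, the work surface at z = 0. Lengths are in m, angles in degrees, forces in N, time in s.
With the tool pointing down it reaches from about 0.35 to 0.95 m from the base axis. Payload 17.4 kg.
Tool frame: the origin (TCP) lies midway between the tips of the shut fingers; the grasp point (between the pads) lies 19 mm behind it; z points along the fingers, y is the direction in which the jaws open and shut (so a half turn about z gives the same grasp; the last joint's range is limited). The gripper opens to 93 mm and grips with 3 to 60 N. Pads are 15 mm wide; open, the fingers measure 128 mm over their backs; the gripper's body (75 mm by 188 mm) begins 65 mm behind the grasp point.
Start: joints at [-68.801, 6.646, 82.598, -0, 90.757, -2.166], TCP at [0.268, -0.62, 0.219] pointing down, gripper open.
Joint ranges: [-162.19, 162.19], [-47.58, 125.68], [4.15, 143.07], [-65.23, 245.23], [0.69, 171.88], [-170.13, 170.13]. Speed limits (degrees/s): [108.29, 108.29, 127.2, 180, 180, 180].

## Interface

Orientations are given as a 3x3 rotation matrix whose columns are the frame's x, y, z axes.
In Python, from station import manip gives the robot as it stands.
- The arm moves only by the tool apply_moves, never from a script. Its arguments are lists of equal length, an entry for each row: "delta_pos": the shift along the tool's x, y, z in mm, a list of three; "twist": the turn, a rotation vector about the tool's x, y, z in rad, a list of three; "hand": the opening, from -1 (shut) to 1 (fully open). In form: {"delta_pos": [[dx, dy, dz], ...], "twist": [[rx, ry, rz], ...], "hand": [hand, ...]}. A call has 1 to 12 rows; each row is the pose to reach, as a shift and turn from the pose commanded when the call began, along the tool's axes at that moment; what a row does not reach only later rows make up. A row lasts 1/10 s, in which the tool goes at most 50 mm and 8.59 degrees, less where a joint would pass 70% of its speed; a pose out of reach is approached as far as the arm can. A call with a gripper value outside its range is refused whole. The fingers move at their own pace and stop on an object; "newtons" is the grip in N (left out, the last holds). Time passes only in rows, so rows that repeat a pose let the fingers close. It gives the time, the measured TCP pose, the force and the opening at its end, in the units of the state.
- manip.read_state(): the state, without advancing time (a new reading comes with each control period).
- manip.camera(name): name is "scene" or "top" or "wrist"; returns the picture (400x640x3 uint8, red, green, blue); there is no depth.
- manip.camera_params(name): a dict with "intrinsics" (3x3 intrinsics, pixels), "R" (3x3) and "t" (3): a world point X has camera coordinates R X + t; the wrist camera has in their place "mount" (4x4, takes a point from camera to tool coordinates, whose origin is the TCP and whose axes are the flange's). Camera axes: x right, y down, z forward; pixel columns grow to the right and rows downward; lengths in m; the calibration is good to about 2 mm. A picture is of the moment at which its call begins: read the wrist's pose just before it. camera_params takes no time and is no camera call.
- manip.job_done(): hands the job in, once; it reports no verdict.
The state is a dict: "t": time; "q": joint angles; "joint_velocities": joint speeds; "joint_efforts": joint torques, N m; "ee_pos": TCP position; "ee_rot": TCP orientation; "force": force on the tool from outside, world axes, zero at the start; "wrist_torque": the same for the moment, N m; "gripper_width": finger opening in m.
Only numpy, scipy, OpenCV 4.12 (cv2) and the standard library are available. Lean on these libraries where they do the work, as an engineer would, in place of code of your own. Each camera call takes 0.05 s, during which the arm holds its last target. There are 200 camera calls.

## Task

Lever the orange cover of the white tin press fully open with the blade of the blue-handled spatula (keep the fingers off the cover), then lay the spatula down on the table. Then pick up the green lever by its balance point and hold it level about 6 cm above the press, its bored boss straight over the upright steel post and its pin end straight over the brass socket. Finish still holding it there, without letting it touch the press, and leave the tin, the lid and the label roll where they are.

Things in the scene. Friction and masses are not known exactly. Their poses are not given: they have to be found in the camera images.
- press_cover (a joint): angle of the press's orange cover, a 111 x 216 x 4 mm plate of 50 g hinged along its far edge: 0 = shut and flat (underside 38 mm above the table, top 42 mm), 1.95 = fully open, leaning back on its stop. It has no catch; let go before it is upright (below about 1.6) it falls shut, beyond that it falls back open and stays. About 0.5 N at the front edge lifts it.
- cover_hinge (a point): middle of the cover's hinge axis, 40 mm above the table, at the far side of the press; its x axis points from the front of the press to the back (away from the robot at yaw 0), its y axis runs along the hinge. The press is white, fixed, 110 mm deep (x) x 220 mm wide (y).
- slot (a point): middle of the mouth of the pry slot in the front of the press, 113 mm in front of the hinge axis, 32.5 mm above the table; axes as the press. The slot is 11 mm high (27 to 38 mm above the table) and 190 mm wide, between the low front wall (its front face 12 mm behind this point) and the cover's front edge, which is 1 mm behind this point. Straight behind its middle there is free space 80 mm deep under the cover.
- post_top (a point): centre of the top of the upright steel post on the press, 16 mm diameter, 34 mm above the table, hidden under the cover at the start; axes as the press
- socket_top (a point): centre of the mouth of the brass socket, 30 mm outside diameter, 34 mm above the table, 150 mm from the post in the -y direction of the press, under the cover at the start; axes as the press
- spatula_grip (a point): point 5 mm behind the balance point of the blue-handled steel spatula on the near half of the table (not the like tools at the far right end), half-way up its handle (handle 110 mm long, 22 mm wide, 12 mm thick, lying on the table; 45 g); x axis points along the spatula to its blade tip, z up. The handle runs from 67 mm behind this point to 43 mm ahead of it; the blade from there to the tip, 137 mm ahead.
- spatula_tip (a point): end of the spatula's blade, which is 26 mm wide and 2 mm thick, in line with the middle of the handle's thickness (6 mm above the table as it lies)
- lever_balance (a point): balance point of the green closing lever (0.3 to 0.5 kg), in the middle of its arm's section, 20 mm above the lever's underside; x axis points along the arm from the boss to the pin, z up. The arm is 16 mm wide and 14 mm high (13 to 27 mm above the underside). Boss centre 45 mm behind this point (steel, 48 mm diameter, 30 mm high, bore 19 mm), pin axis 105 mm ahead (eye 24 mm diameter). On the table it stands level on boss and pin.
- lever_bore (a point): centre of the lower end of the boss's bore, on the lever's underside
- lever_pin (a point): centre of the lower end of the lever's drop pin (13 mm diameter), on the lever's underside, 150 mm from the bore
- loose_lid: bystander: gold tin lid, 69 mm diameter, 7 mm high, origin under its centre
- loose_tin: bystander: gold tin, 68 mm diameter, 23 mm high, origin under its centre
- label_roll: bystander: white label roll right of the press (not the one at the far edge), 83 mm diameter, 40 mm high, origin under its centre
Not all that is in view belongs to the job. Of the things that look like the part that bears lever_balance, the larger one is meant.

How it is judged:
By the outcome, as a careful person would: the job done as asked, in the order asked, and still so for the second after the job is handed in, while the arm keeps its last pose, push and grip.
It also fails if it takes over 72 s, if anything falls off the work surface, if the arm or the gripper's body presses on something with over 40 N, if the wrist force passes 120 N, or if a joint passes its speed limit or range.

## Working session

There is one attempt and no reset: what is moved stays moved. The work goes in short steps, Python scripts to look and compute and a tool call to move; the robot and the scene stay as the last step left them, time stands still between calls to the robot, and variables do not carry over. Pictures are saved under pics/ and viewed, about 8 in all and at most 12, crops included, and the job is handed in when it is done.

Besides the shell and the picture viewer there is one more tool, called after "Emit:" in YAML: its name, and indented under it one key for each argument. apply_moves: Moves the arm, as the interface text tells. Its arguments: {"type":"object","properties":{"delta_pos":{"type":"array","items":{"type":"array","items":{"type":"number"}}},"twist":{"type":"array","items":{"type":"array","items":{"type":"number"}}},"hand":{"type":"array","items":{"type":"number"}},"newtons":{"type":"number"}},"required":["delta_pos","twist","hand"]}

```bash
mkdir -p pics; ls
python3 - <<'E'
from station import manip
import cv2,json
s=manip.read_state();print(s)
for n in("scene","top"):
    im=manip.camera(n);cv2.imwrite(f"pics/{n}0.png",im[:,:,::-1]);print(n,manip.camera_params(n))
print(manip.camera_params("wrist"))
E
```

```text
pics
{'t': 0.0, 'q': array([-6.88004405e+01,  6.67496936e+00,  8.26340568e+01, -1.73184796e-03,
        9.07561617e+01, -2.16725448e+00]), 'joint_velocities': array([ 0.00929773,  0.05832914,  0.08717119, -0.01399526,  0.02064259,
        0.0974764 ]), 'joint_efforts': array([ 2.86412796e-04, -7.21262455e+01, -6.22611380e+01,  7.80053227e-02,
        2.37506675e-02, -6.77814660e-05]), 'ee_pos': array([ 0.26761404, -0.61947468,  0.21791354]), 'ee_rot': array([[ 9.17984656e-01,  3.96615656e-01, -4.39606133e-04],
       [ 3.96615899e-01, -9.17984056e-01,  1.04981857e-03],
       [ 1.28230614e-05, -1.13807212e-03, -9.99999352e-01]]), 'force': array([-0.21141587, -0.13928825, -0.30952352]), 'wrist_torque': array([ 0.06439703, -0.01514301, -0.01061216]), 'gripper_width': 0.09299927053530271}
scene {'intrinsics': array([[513.56512522,   0.        , 320.37025178],
       [  0.        , 513.56512522, 197.25875393],
       [  0.        ,   0.        ,   1.        ]]), 'R': array([[-0.65389039, -0.75658581,  0.00229724],
       [-0.43764734,  0.37576287, -0.81686417],
       [ 0.61716462, -0.53
[... 272 characters left out ...]
, -0.99925745,  0.0285918 ],
       [-0.99762985,  0.02393962, -0.06451029],
       [ 0.06377791, -0.03019017, -0.99750736]]), 't': array([-0.03236136,  0.55086768,  0.96428377])}
{'intrinsics': array([[276.22185859,   0.        , 319.60597571],
       [  0.        , 276.22185859, 204.51532353],
       [  0.        ,   0.        ,   1.        ]]), 'mount': array([[-3.87171727e-04, -9.58635798e-01, -2.84635304e-01,
         8.04746491e-02],
       [ 9.99999897e-01, -4.38335497e-04,  1.16051702e-04,
        -7.19003680e-04],
       [-2.36017073e-04, -2.84635230e-01,  9.58635870e-01,
        -1.65800908e-01],
       [ 0.00000000e+00,  0.00000000e+00,  0.00000000e+00,
         1.00000000e+00]])}
```

View pics/scene0.png

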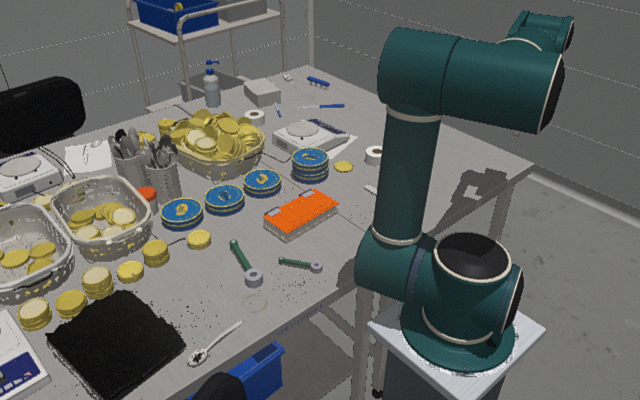

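View pics/top0.png

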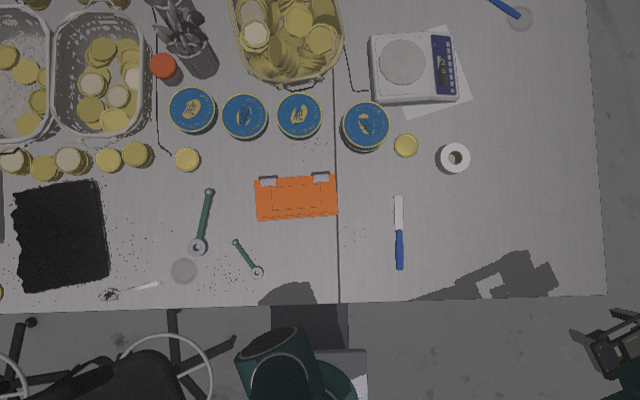

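Top view: orange cover (255–338, 175–222), the spatula with its blue handle (400,250) and blade tip (398,196), the large lever with boss (197,247) and pin (210,191), and the small decoy at (258,271). Next I measure them.

```bash
cat > h.py <<'E'
import numpy as np,cv2
from station import manip
from scipy.spatial.transform import Rotation as Rn
def cam(name):
    p=manip.camera_params(name);K=p["intrinsics"]
    if name=="wrist":
        s=manip.read_state();T=np.eye(4);T[:3,:3]=s["ee_rot"];T[:3,3]=s["ee_pos"];T=T@p["mount"]
        R=T[:3,:3].T;t=-R@T[:3,3]
    else:R,t=p["R"],p["t"]
    return K,np.array(R),np.array(t)
def ray(c,uv,z):
    K,R,t=c;uv=np.atleast_2d(uv).astype(float)
    d=(np.linalg.inv(K)@np.c_[uv,np.ones(len(uv))].T).T@R;o=-R.T@t
    return o+d*((z-o[2])/d[:,2])[:,None]
def proj(c,X):
    K,R,t=c;p=(R@np.atleast_2d(X).T).T+t;p=p@K.T;return p[:,:2]/p[:,2:]
def hsv(im):return cv2.cvtColor(im,cv2.COLOR_RGB2HSV)
def mask(im,lo,hi,roi=None):
    m=cv2.inRange(hsv(im),np.array(lo),np.array(hi))
    if roi:
        x0,y0,x1,y1=roi;k=np.zeros_like(m);k[y0:y1,x0:x1]=m[y0:y1,x0:x1];m=k
    return m
def big(m):
    cs=cv2.findContours(m,cv2.RETR_EXTERNAL,cv2.CHAIN_APPROX_NONE)[0]
    return max(cs,key=cv2.contourArea)
def shot(name,f):
    c=cam(name);im=manip.camera(name);cv2.imwrite(f"pics/{f}.png",im[:,:,::-1]);return c,im
E
python3 - <<'E'
from h import *
np.set_printoptions(precision=4,suppress=True)
c=cam("top");im=cv2.imread("pics/top0.png")[:,:,::-1].copy()
m=mask(im,(5,150,100),(20,255,255),(240,165,350,230))
m=cv2.morphologyEx(m,cv2.MORPH_CLOSE,np.ones((9,9)))
r=cv2.boxPoints(cv2.minAreaRect(big(m)));print("cover",r,ray(c,r,.042))
m=mask(im,(105,120,60),(130,255,255),(380,180,420,290));b=big(m);r=cv2.boxPoints(cv2.minAreaRect(b));print("handle",ray(c,r,.010))
h=hsv(im)
for y in range(190,235,4):print(y,h[y,388:410,2])
m=mask(im,(55,70,30),(95,255,255),(180,180,225,260));b=big(m);r=cv2.boxPoints(cv2.minAreaRect(b));print("lever",r,ray(c,r,.027))
print(ray(c,[(197,247)],.03),ray(c,[(210,191)],.027),ray(c,[(258,271)],.02))
# tall stuff
for n,uv,z in[("lid?",(187,160),.02),("lid2",(405,145),.007),("roll",(455,157),.04),("box",(366,125),.05)]:print(n,ray(c,[uv],z))
E
```

```text
cover [[253.6757 179.946 ]
 [334.4785 173.4817]
 [337.7154 213.9428]
 [256.9126 220.407 ]] [[ 0.6168  0.1296  0.042 ]
 [ 0.6295 -0.0853  0.042 ]
 [ 0.5212 -0.0909  0.042 ]
 [ 0.5095  0.1226  0.042 ]]
handle [[ 0.4743 -0.2524  0.01  ]
 [ 0.4739 -0.2689  0.01  ]
 [ 0.3705 -0.2647  0.01  ]
 [ 0.371  -0.2483  0.01  ]]
190 [144 144 145 144 145 145 142 142 142 142 142 144 140 139 142 142 140 140
 140 142 143 140]
194 [143 146 144 146 143 143 144 142 141 142 140 141 140 140 140 142 141 139
 141 145 140 143]
198 [146 145 145 147 140 110 147 163 165 165 164 163 165 167 161 133 143 141
 139 143 143 141]
202 [145 145 145 147 145 138 131 165 167 166 163 165 164 168 160 130 141 143
 142 142 142 141]
206 [146 146 145 148 147 137 106 169 167 166 167 164 166 166 158 128 145 144
 141 141 143 142]
210 [143 142 142 144 147 131 104 170 170 168 166 165 162 166 158 126 140 143
 143 144 140 143]
214 [142 142 145 146 147 136  93 171 168 170 168 168 165 169 162 126 142 141
 141 142 140 139]
218 [145 143 143 147 148 137  99 170 169 168 168 168 167 166 159 115 143 143
 144 144 144 141]
222 [145 143 142 145 146 134  99 176 169 169 169 169 168 167 164 147 141 145
 144 139 141 143]
226 [145 142 144 146 145 146 145 150 174 171 169 172 168 168 164 146 140 144
 143 144 143 143]
230 [144 143 146 143 144 144 138 106 114  89 109 112 108 106 149 143 141 141
 141 143 142 144]
234 [142 146 145 144 147 144 148 138  77 118 141 139 135 131 122 147 143 142
 141 141 142 142]
lever [[194.1177 236.5294]
 [206.2942 187.8235]
 [212.6471 189.4118]
 [200.4706 238.1176]] [[0.4713 0.2912 0.027 ]
 [0.6004 0.2584 0.027 ]
 [0.5958 0.2416 0.027 ]
 [0.4666 0.2745 0.027 ]]
[[0.4436 0.2828 0.03  ]] [[0.5917 0.2486 0.027 ]] [[0.375  0.1249 0.02  ]]
lid? [[0.6781 0.3117 0.02  ]]
lid2 [[ 0.7107 -0.2878  0.007 ]]
roll [[ 0.6677 -0.4139  0.04  ]]
box [[ 0.7573 -0.173   0.05  ]]
```

```bash
cat >> h.py <<'E'
def go(p,yaw,pitch=0):
    """tool-frame shift (mm) and twist to reach world p, tool down with x at yaw, then pitched up by pitch (deg)"""
    s=manip.read_state();R0=s["ee_rot"]
    x=np.array([np.cos(np.radians(yaw)),np.sin(np.radians(yaw)),0]);z=np.array([0,0,-1.])
    Rt=np.c_[x,np.cross(z,x),z]@Rn.from_euler('y',pitch,degrees=True).as_matrix()
    print("d",np.round(R0.T@(np.array(p)-s["ee_pos"])*1000,1),"tw",np.round(Rn.from_matrix(R0.T@Rt).as_rotvec(),4))
E
python3 -c "
from h import *
go((.4345,-.259,.12),-2.3)"
```

```text
d [ 296.1 -264.6   98.3] tw [-1.000e-03  2.000e-04  4.479e-01]
```

Emit:
apply_moves:
  delta_pos:
    - [296,-265,98]
    - [296,-265,98]
    - [296,-265,98]
    - [296,-265,98]
    - [296,-265,98]
    - [296,-265,98]
    - [296,-265,98]
    - [296,-265,98]
    - [296,-265,98]
    - [296,-265,98]
    - [296,-265,98]
    - [296,-265,98]
  twist:
    - [-0.001,0,0.448]
    - [-0.001,0,0.448]
    - [-0.001,0,0.448]
    - [-0.001,0,0.448]
    - [-0.001,0,0.448]
    - [-0.001,0,0.448]
    - [-0.001,0,0.448]
    - [-0.001,0,0.448]
    - [-0.001,0,0.448]
    - [-0.001,0,0.448]
    - [-0.001,0,0.448]
    - [-0.001,0,0.448]
  hand: [0,0,0,0,0,0,0,0,0,0,0,0]

```text
t: 1.3
ee_pos: [0.434, -0.2603, 0.121]
ee_rot: [[0.999, -0.042, 0.0], [-0.042, -0.999, -0.001], [0.0, 0.001, -1.0]]
force: [0.4, -0.2, 0.1]
gripper_width: 0.0464
```

Run:
```python
from h import *
np.set_printoptions(precision=4,suppress=True)
print(manip.read_state()["ee_pos"])
c,im=shot("wrist","w1")
m=mask(im,(105,100,40),(130,255,255));b=big(m);print(cv2.boundingRect(b))
r=cv2.boxPoints(cv2.minAreaRect(b));print("handle px",r,"\n",ray(c,r,.010))
print("grip px",proj(c,[.4345,-.259,.006]),"tip",proj(c,[.5715,-.2645,.006]))
```

```text
[ 0.434  -0.2603  0.121 ]
(309, 160, 20, 99)
handle px [[309. 258.]
 [309. 160.]
 [328. 160.]
 [328. 258.]] 
 [[ 0.3707 -0.2449  0.01  ]
 [ 0.4787 -0.2506  0.01  ]
 [ 0.4779 -0.2696  0.01  ]
 [ 0.3697 -0.2659  0.01  ]]
grip px [[319.2731 201.1442]] tip [[318.9312  57.0469]]
```

View pics/w1.png

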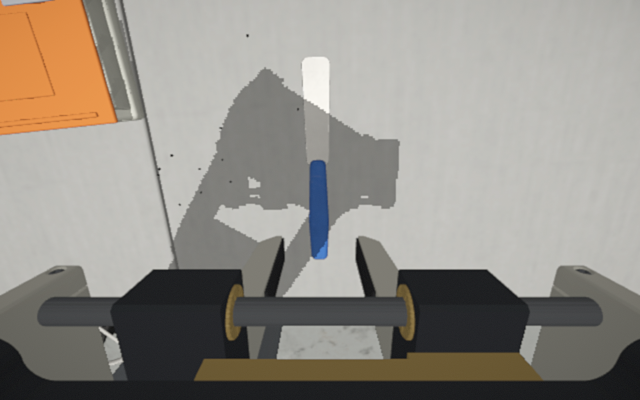

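The wrist view shows the handle at columns 309–328, rows 160–258, with the blade tip at (316,57), so the alignment is good. I go down and grip.

Emit:
apply_moves:
  delta_pos:
    - [2,-2,50]
    - [2,-2,90]
    - [2,-2,110]
    - [2,-2,118]
    - [2,-2,118]
    - [2,-2,118]
    - [2,-2,118]
    - [2,-2,118]
    - [2,-2,118]
    - [2,-2,100]
    - [2,-2,80]
    - [2,-2,50]
  twist:
    - [0,0,0]
    - [0,0,0]
    - [0,0,0]
    - [0,0,0]
    - [0,0,0]
    - [0,0,0]
    - [0,0,0]
    - [0,0,0]
    - [0,0,0]
    - [0,0,0]
    - [0,0,0]
    - [0,0,0]
  hand: [0,0,0,0,-1,-1,-1,-1,-1,-1,-1,-1]
  newtons: 60

```text
t: 2.55
ee_pos: [0.4358, -0.2567, 0.0707]
ee_rot: [[0.999, -0.04, -0.001], [-0.04, -0.999, -0.0], [-0.001, 0.0, -1.0]]
force: [-0.7, -0.2, 0.0]
gripper_width: 0.0179
```

Run:
```python
from h import *
np.set_printoptions(precision=4,suppress=True)
s=manip.read_state();print(s["ee_pos"],s["gripper_width"],s["force"])
c,im=shot("wrist","w2")
m=mask(im,(105,100,40),(130,255,255));b=big(m);print(cv2.boundingRect(b))
c2,im2=shot("scene","s2")
im=cv2.resize(im[20:280,200:440],None,fx=2,fy=2)
p=proj(c2,s["ee_pos"])[0].astype(int);print(p)
q=im2[p[1]-65:p[1]+65,p[0]-70:p[0]+70];q=cv2.resize(q,(560,520))[:,:320]
cv2.imwrite("pics/c2.png",np.hstack([im,q])[:,:,::-1])
```

```text
[ 0.4358 -0.2567  0.0707] 0.017913945863765268 [-0.6647 -0.1785  0.0281]
(303, 190, 34, 108)
[396 186]
```

View pics/c2.png

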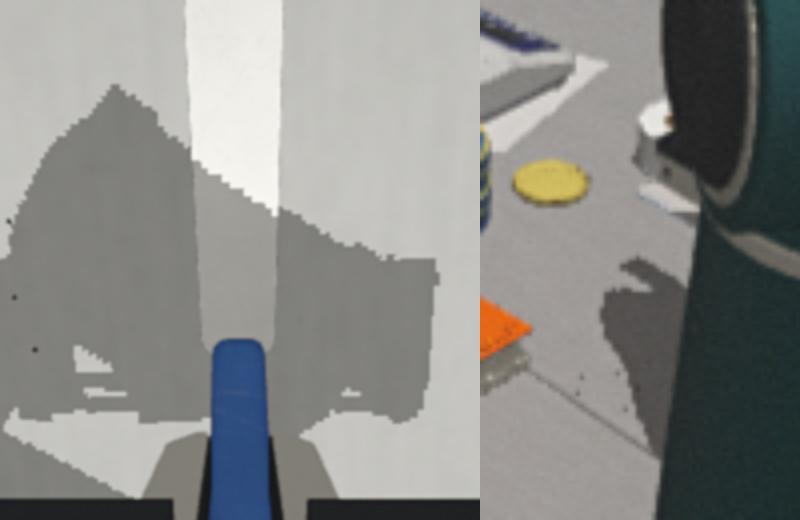

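Run:
```python
from h import *
np.set_printoptions(precision=2,suppress=True)
c=cam("wrist");s=manip.read_state();R,p=s["ee_rot"],s["ee_pos"]
W=lambda *v:p+R@(np.array(v)/1000)
im=cv2.imread("pics/w2.png")[:,:,::-1].copy()
V=hsv(im)[:,:,2].astype(int)
print("col",[ (y,V[y,315],V[y,322]) for y in range(0,60,2)])
for n,v in dict(front=(43,0,-9),tip=(137,0,-3),tipup5=(136.5,0,-15),tipdn5=(136.5,0,9)).items():print(n,proj(c,W(*v)))
for y in(40,80,120): print(y,[x for x in range(270,370) if abs(V[y,x]-V[y,x-1])>20])
```

```text
col [(0, np.int64(189), np.int64(189)), (2, np.int64(190), np.int64(188)), (4, np.int64(188), np.int64(188)), (6, np.int64(189), np.int64(187)), (8, np.int64(188), np.int64(187)), (10, np.int64(187), np.int64(188)), (12, np.int64(229), np.int64(232)), (14, np.int64(232), np.int64(235)), (16, np.int64(231), np.int64(234)), (18, np.int64(231), np.int64(234)), (20, np.int64(233), np.int64(234)), (22, np.int64(233), np.int64(235)), (24, np.int64(233), np.int64(234)), (26, np.int64(234), np.int64(234)), (28, np.int64(235), np.int64(234)), (30, np.int64(234), np.int64(235)), (32, np.int64(234), np.int64(235)), (34, np.int64(234), np.int64(237)), (36, np.int64(235), np.int64(237)), (38, np.int64(234), np.int64(237)), (40, np.int64(235), np.int64(237)), (42, np.int64(234), np.int64(238)), (44, np.int64(235), np.int64(238)), (46, np.int64(237), np.int64(239)), (48, np.int64(236), np.int64(239)), (50, np.int64(237), np.int64(239)), (52, np.int64(237), np.int64(237)), (54, np.int64(237), np.int64(237)), (56, np.int64(239), np.int64(239)), (58, np.int64(240), np.int64(240))]
front [[321.52 188.9 ]]
tip [[321.73   5.22]]
tipup5 [[321.92  -4.04]]
tipdn5 [[321.56  15.18]]
40 [293, 341]
80 [279, 295, 340]
120 [325, 326, 339]
```

```bash
python3 -c "
from h import *
go((.3615,-.2567,.075),-2.3)
go((.3615,.0065,.060),2.5,2)"
```

```text
d [-76.4   1.7  -0.5] tw [ 0.0039 -0.0052  0.0001]
d [ -87.  -261.3   13.4] tw [ 0.0056  0.0299 -0.0836]
```

Emit:
apply_moves:
  delta_pos:
    - [-40,2,0]
    - [-76,2,0]
    - [-76,-40,0]
    - [-80,-90,5]
    - [-82,-140,10]
    - [-84,-190,13]
    - [-86,-230,13]
    - [-87,-261,13]
    - [-87,-261,13]
    - [-87,-261,13]
  twist:
    - [0.005,0.03,-0.083]
    - [0.005,0.03,-0.083]
    - [0.005,0.03,-0.083]
    - [0.005,0.03,-0.083]
    - [0.005,0.03,-0.083]
    - [0.005,0.03,-0.083]
    - [0.005,0.03,-0.083]
    - [0.005,0.03,-0.083]
    - [0.005,0.03,-0.083]
    - [0.005,0.03,-0.083]
  hand: [-1,-1,-1,-1,-1,-1,-1,-1,-1,-1]

```text
t: 3.65
ee_pos: [0.3599, 0.0075, 0.0572]
ee_rot: [[0.999, 0.045, 0.03], [0.045, -0.999, 0.004], [0.03, -0.003, -1.0]]
force: [-0.4, 0.1, -0.5]
gripper_width: 0.0181
```

Run:
```python
from h import *
np.set_printoptions(precision=4,suppress=True)
s=manip.read_state();R,p=s["ee_rot"],s["ee_pos"];print(p,s["force"])
W=lambda *v:p+R@(np.array(v)/1000)
print("pred tip",W(137,0,-3))
c,im=shot("wrist","w3");c2,im2=shot("scene","s3")
print("proj tip wrist",proj(c,W(137,0,-3)),"scene",proj(c2,W(137,0,-3)),"slot scene",proj(c2,[.5134,.0158,.0325]))
q=proj(c2,W(100,0,-3))[0].astype(int);print(q)
a=cv2.resize(im2[q[1]-50:q[1]+50,q[0]-65:q[0]+65],None,fx=4,fy=4,interpolation=cv2.INTER_NEAREST)
b=im[0:200,200:440];b=cv2.resize(b,(280,233));b=np.vstack([b,np.zeros((167,280,3),np.uint8)])
cv2.imwrite("pics/c3.png",np.hstack([a,b])[:,:,::-1])
```

```text
[0.3599 0.0075 0.0572] [-0.3992  0.076  -0.4797]
pred tip [0.4966 0.0137 0.0644]
proj tip wrist [[321.5963   5.387 ]] scene [[318.6866 213.465 ]] slot scene [[314.4898 219.6653]]
[327 219]
```

View pics/c3.png

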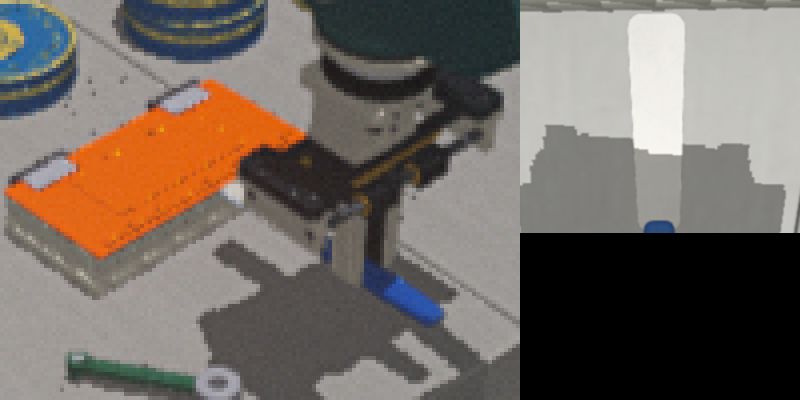

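The scene crop shows the white tip end at about (320,217), lower than the rigid prediction (318.7,213.5), so the spatula droops a little. I triangulate it.

Run:
```python
from h import *
np.set_printoptions(precision=4,suppress=True)
s=manip.read_state();R,p=s["ee_rot"],s["ee_pos"]
c=cam("wrist");c2=cam("scene")
im=cv2.imread("pics/w3.png")[:,:,::-1].copy();im2=cv2.imread("pics/s3.png")[:,:,::-1].copy()
H=hsv(im);m=((H[:,:,2]>215)&(H[:,:,1]<25)).astype(np.uint8);m[:, :270]=0;m[:,370:]=0;m[:8]=0;m[140:]=0
x,y,w,h=cv2.boundingRect(big(m));print("wrist blade",x,y,w,h)
H2=hsv(im2)[205:230,305:335]
print(H2[:,:,2][5:22,5:25]);print(H2[:,:,1][5:22,5:25])
# candidate tip points along wrist ray of tip top-middle
tip=np.array([x+w/2,y])
K,Rw,t=c;d=Rw.T@(np.linalg.inv(K)@[tip[0],tip[1],1]);o=-Rw.T@t
for L in(80,85,94):
  for e in range(-7,3): pass
for z in np.arange(.05,.072,.003):
  P=o+d*(z-o[2])/d[2];print(z,P,"len",np.linalg.norm(P-(p+R@[0,0,-.003]))*1000,proj(c2,P))
```

```text
wrist blade 292 12 49 121
[[226 229 221 218 191 223 229 229 229 224 187 162  54  46  48  53  50  46
   44  42]
 [218 227 210 226 228 228 229 227 231 226 223 127  44  40  51  55  54  63
   51  46]
 [200 228 228 229 229 229 229 223 221 206 191 117  50  38  44  48  58  71
   57  53]
 [228 228 226 213 228 227 219 210 203 228 216 138  77  53  48  45  45  48
   49  50]
 [228 229 219 186 208 216 184 228 222 219 185 161 121  87  69  48  45  44
   47  54]
 [227 229 221 221 186 203 222 226 197 200 200 202 169 110 100  82  54  44
   44  41]
 [221 221 205 206 226 212 188 166 190 202 200 201 196 108  89  98  93  68
   50  42]
 [223 205 229 218 196 132 107 142 175 203 198 201 197 106  60  78 110 108
   79  59]
 [234 227 211 150 110 111 108 115 123 186 184 199 189 109  80  73 104 115
  107  92]
 [218 180 125 112 107 111 111 115 109 122 150 180 162 110 102  99 110 109
  113 111]
 [128 118 116 110 109 112 114 120 116 116 118 140 145 107 111 108 108 107
  109 110]
 [109 117 123 107 109 116 118 126 125 122 119 120 114 119 123 119 109 106
  107 106]
 [108 111 115 113 120 139 127 133 128 122 114 124 137 
[... 1806 characters left out ...]
   10  16]]
0.05 [0.4989 0.0151 0.05  ] len 139.66201594820984 [[317.81   217.1698]]
0.053000000000000005 [0.4978 0.015  0.053 ] len 138.37926943808765 [[318.071  216.5239]]
0.05600000000000001 [0.4967 0.0149 0.056 ] len 137.15892706466494 [[318.3329 215.876 ]]
0.05900000000000001 [0.4956 0.0149 0.059 ] len 136.0026686820948 [[318.5956 215.2262]]
0.06200000000000001 [0.4945 0.0148 0.062 ] len 134.91214198723407 [[318.8591 214.5743]]
0.06500000000000002 [0.4934 0.0147 0.065 ] len 133.88895314523123 [[319.1234 213.9203]]
0.06800000000000002 [0.4923 0.0146 0.068 ] len 132.93465704953928 [[319.3886 213.2643]]
0.07100000000000002 [0.4912 0.0145 0.071 ] len 132.05074731799775 [[319.6546 212.6063]]
```

Run:
```python
from h import *
np.set_printoptions(precision=2,suppress=True)
c=cam("wrist");K,Rw,t=c
s=manip.read_state();R,p=s["ee_rot"],s["ee_pos"]
def widths(f,rows):
    V=cv2.imread(f)[:,:,1].astype(float);o=[]
    for y in rows:
        g=np.diff(V[y-1:y+2].mean(0)[280:360]);
        i,j=np.argmax(g),np.argmin(g)
        sub=lambda k,s:k+0.5*(g[k-1]*s-g[k+1]*s)/(g[k-1]*s-2*g[k]*s+g[k+1]*s)*1.0
        o.append(sub(j,-1)-sub(i,1))
    return np.array(o)
print(widths("pics/w3.png",range(24,125,10)));print(widths("pics/w1.png",range(66,92,5)))
W=lambda *v:p+R@(np.array(v)/1000)
for tilt in(0,-1,-2,-3,-4):
  print(tilt,[ (round(proj(c,X)[0,1],1),round(276.2*.026/(Rw@X+t)[2],2)) for L in(130,100,70) for X in[p+R@(np.array([L*np.cos(np.radians(tilt)),0,-3-1-L*np.sin(np.radians(tilt))])/1000)]])
# w1: table, cam at old pose
T=np.eye(4);T[:3,:3]=[[.999,-.042,0],[-.042,-.999,-.001],[0,.001,-1]];T[:3,3]=[.434,-.2603,.121];T=T@manip.camera_params("wrist")["mount"]
for X in([.566,-.262,.007],[.55,-.262,.007]):
  q=np.linalg.inv(T)@np.r_[X,1];print(276.2*q[:2]/q[2]+[319.6,204.5],276.2*.026/q[2])
```

```text
[48.58 48.02 47.79 46.23 45.64 45.06 44.31 43.34 42.17 42.22 41.61]
[27.33 27.26 26.28 25.96 26.03 25.93]
0 [(np.float64(20.6), np.float64(50.97)), (np.float64(84.2), np.float64(48.06)), (np.float64(141.0), np.float64(45.46))]
-1 [(np.float64(22.1), np.float64(50.19)), (np.float64(84.7), np.float64(47.52)), (np.float64(140.9), np.float64(45.12))]
-2 [(np.float64(23.8), np.float64(49.43)), (np.float64(85.2), np.float64(47.0)), (np.float64(140.8), np.float64(44.79))]
-3 [(np.float64(25.4), np.float64(48.7)), (np.float64(85.7), np.float64(46.48)), (np.float64(140.8), np.float64(44.46))]
-4 [(np.float64(27.1), np.float64(47.98)), (np.float64(86.3), np.float64(45.98)), (np.float64(140.8), np.float64(44.14))]
[316.36  63.6 ] 28.33300937816605
[317.14  82.49] 27.83333657495989
```

Emit:
apply_moves:
  delta_pos:
    - [0,0,15]
    - [-1,0,28]
    - [-1,0,28]
    - [5,0,28]
    - [12,0,28.5]
    - [20,0,28.5]
    - [28,0,29]
    - [35,0,29]
    - [35,0,29]
  twist:
    - [0,0,0]
    - [0,0,0]
    - [0,0,0]
    - [0,0,0]
    - [0,0,0]
    - [0,0,0]
    - [0,0,0]
    - [0,0,0]
    - [0,0,0]
  hand: [-1,-1,-1,-1,-1,-1,-1,-1,-1]

```text
t: 4.65
ee_pos: [0.3965, 0.0088, 0.0294]
ee_rot: [[0.999, 0.043, 0.03], [0.043, -0.999, 0.004], [0.03, -0.003, -1.0]]
force: [-0.2, -0.2, -0.6]
gripper_width: 0.0178
```

Run:
```python
from h import *
np.set_printoptions(precision=3,suppress=True)
s=manip.read_state();print(s["ee_pos"],s["force"],s["wrist_torque"],s["gripper_width"])
c,im=shot("wrist","w4");c2,im2=shot("scene","s4")
cv2.imwrite("pics/c4.png",np.hstack([im[0:300,160:480],cv2.resize(im2[160:260,265:375],(330,300),interpolation=cv2.INTER_NEAREST)])[:,:,::-1])
m=mask(im,(105,100,40),(130,255,255));print(cv2.boundingRect(big(m)))
```

```text
[0.397 0.009 0.029] [-0.24  -0.24  -0.557] [ 0.1    0.094 -0.045] 0.017754375094465133
(304, 190, 33, 108)
```

View pics/c4.png

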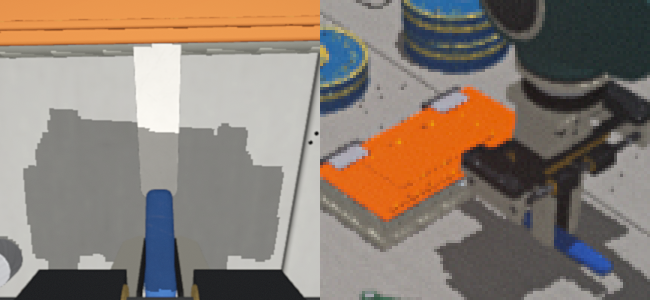

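The wrist view shows the blade running under the orange front edge (row about 43), with no contact force and the handle not slipped. I insert further and lift along the hinge arc.

Emit:
apply_moves:
  delta_pos:
    - [12,0,0.4]
    - [24,0,0.7]
    - [24,0,-4]
    - [24.7,0,-10.3]
    - [26,0,-17]
    - [28,0,-24]
    - [30.5,0,-30.5]
    - [33.7,-0.2,-36.7]
    - [37.5,-0.2,-42.5]
    - [42,-0.3,-48]
    - [46.8,-0.3,-53]
    - [46.8,-0.3,-53]
  twist:
    - [0,0,0]
    - [0,0,0]
    - [0,0,0]
    - [0,0,0]
    - [0,0,0]
    - [0,0,0]
    - [0,0,0]
    - [0,0,0]
    - [0,0,0]
    - [0,0,0]
    - [0,0,0]
    - [0,0,0]
  hand: [-1,-1,-1,-1,-1,-1,-1,-1,-1,-1,-1,-1]

```text
t: 5.95
ee_pos: [0.4417, 0.0109, 0.0846]
ee_rot: [[0.999, 0.043, 0.031], [0.043, -0.999, 0.004], [0.031, -0.003, -1.0]]
force: [0.1, 0.4, -1.6]
gripper_width: 0.0183
```

Run:
```python
from h import *
np.set_printoptions(precision=3,suppress=True)
s=manip.read_state();print(s["ee_pos"],s["force"],s["wrist_torque"],s["gripper_width"])
c,im=shot("wrist","w5");c2,im2=shot("scene","s5")
cv2.imwrite("pics/c5.png",np.hstack([im[0:300,160:480],cv2.resize(im2[130:250,255:387],(330,300),interpolation=cv2.INTER_NEAREST)])[:,:,::-1])
m=mask(im,(105,100,40),(130,255,255));print(cv2.boundingRect(big(m)))
```

```text
[0.442 0.011 0.085] [ 0.055  0.381 -1.637] [0.035 0.07  0.025] 0.01829973535989711
(303, 190, 34, 108)
```

View pics/c5.png

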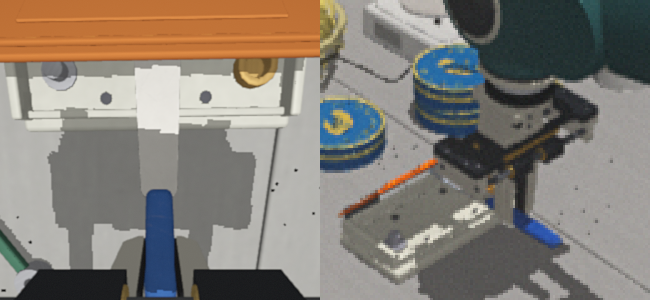

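The cover is up on the blade tip at about 45°, the grip has not changed, and the fingers are well clear. The post is at the left and the brass socket at the right. I continue the arc past vertical.

Emit:
apply_moves:
  delta_pos:
    - [5.4,0,-4.4]
    - [11.3,0,-8.4]
    - [17.4,-0.2,-11.7]
    - [23.9,-0.3,-14.3]
    - [30.6,-0.4,-16.4]
    - [37.5,-0.4,-17.7]
    - [44.4,-0.5,-18.3]
    - [51.4,-0.6,-18.3]
    - [58.4,-0.6,-18]
    - [65,-0.7,-17.5]
    - [65,-0.7,-17.5]
  twist:
    - [0,0,0]
    - [0,0,0]
    - [0,0,0]
    - [0,0,0]
    - [0,0,0]
    - [0,0,0]
    - [0,0,0]
    - [0,0,0]
    - [0,0,0]
    - [0,0,0]
    - [0,0,0]
  hand: [-1,-1,-1,-1,-1,-1,-1,-1,-1,-1,-1]

```text
t: 7.15
ee_pos: [0.5059, 0.0143, 0.1031]
ee_rot: [[0.999, 0.043, 0.03], [0.043, -0.999, 0.004], [0.03, -0.003, -1.0]]
force: [0.5, 0.3, -0.4]
gripper_width: 0.018
```

Run:
```python
from h import *
np.set_printoptions(precision=3,suppress=True)
s=manip.read_state();print(s["ee_pos"],s["force"],s["wrist_torque"],s["gripper_width"])
c,im=shot("wrist","w6");c2,im2=shot("top","t6")
for n,i in(("w",im),("t",im2)):
  m=mask(i,(5,150,80),(20,255,255));print(n,cv2.boundingRect(big(m)))
m=mask(im,(105,100,40),(130,255,255));print(cv2.boundingRect(big(m)))
```

```text
[0.506 0.014 0.103] [ 0.524  0.323 -0.448] [0.018 0.066 0.043] 0.017972829002088013
w (98, 0, 421, 68)
t (246, 152, 90, 26)
(303, 190, 34, 108)
```

Run:
```python
from h import *
for P in((.41,.010,.105),(.425,-.2567,.10),(.425,-.2567,.0045)): go(P,2.5,1.72)
```

```text
d [-95.2   0.2  -4.7] tw [-0.0028  0.0002 -0.0009]
d [-91.8 267.3  -0.4] tw [-0.0028  0.0002 -0.0009]
d [-94.6 267.5  95.1] tw [-0.0028  0.0002 -0.0009]
```

Emit:
apply_moves:
  delta_pos:
    - [-30,0,-2]
    - [-65,0,-4]
    - [-95,0,-5]
    - [-95,40,-5]
    - [-94,90,-4]
    - [-94,140,-3]
    - [-93,190,-2]
    - [-92,235,-1]
    - [-92,267,0]
    - [-92,267,0]
  twist:
    - [0,0,0]
    - [0,0,0]
    - [0,0,0]
    - [0,0,0]
    - [0,0,0]
    - [0,0,0]
    - [0,0,0]
    - [0,0,0]
    - [0,0,0]
    - [0,0,0]
  hand: [-1,-1,-1,-1,-1,-1,-1,-1,-1,-1]

```text
t: 8.25
ee_pos: [0.4243, -0.2594, 0.0994]
ee_rot: [[0.999, 0.04, 0.03], [0.039, -0.999, 0.004], [0.03, -0.003, -1.0]]
force: [0.2, 0.5, -0.3]
gripper_width: 0.0183
```

Emit:
apply_moves:
  delta_pos:
    - [-1,0,40]
    - [-2,0,75]
    - [-3,0,88]
    - [-3,0,94]
    - [-3,0,95]
    - [-3,0,95]
    - [-3,0,95]
    - [-3,0,95]
    - [-3,0,80]
    - [-2,0,50]
    - [0,0,10]
    - [0,0,0]
  twist:
    - [0,0,0]
    - [0,0,0]
    - [0,0,0]
    - [0,0,0]
    - [0,0,0]
    - [0,0,0]
    - [0,0,0]
    - [0,0,0]
    - [0,0,0]
    - [0,0,0]
    - [0,0,0]
    - [0,0,0]
  hand: [-1,-1,-1,-1,-1,0,0,0,0,0,0,0]

```text
t: 9.45
ee_pos: [0.4262, -0.2574, 0.1055]
ee_rot: [[0.998, 0.043, 0.035], [0.043, -0.999, 0.001], [0.035, 0.001, -0.999]]
force: [0.5, 0.7, -0.6]
gripper_width: 0.0468
```

Run:
```python
from h import *
np.set_printoptions(precision=4,suppress=True)
s=manip.read_state();print(s["ee_pos"],s["force"],s["gripper_width"])
c,im=shot("top","t7");c2,i2=shot("scene","s7")
m=mask(im,(55,70,30),(95,255,255),(180,180,225,260));b=big(m);r=cv2.boxPoints(cv2.minAreaRect(b));print("lever",ray(c,r,.027))
cv2.imwrite("pics/c7.png",np.hstack([cv2.resize(im[120:290,170:430],None,fx=2,fy=2),cv2.resize(i2[150:320,215:355],None,fx=2,fy=2)])[:,:,::-1])
```

```text
[ 0.4262 -0.2574  0.1055] [ 0.5102  0.6766 -0.5636] 0.04678747581074674
lever [[0.4716 0.2918 0.027 ]
 [0.6005 0.2583 0.027 ]
 [0.5956 0.2409 0.027 ]
 [0.4667 0.2746 0.027 ]]
```

View pics/c7.png

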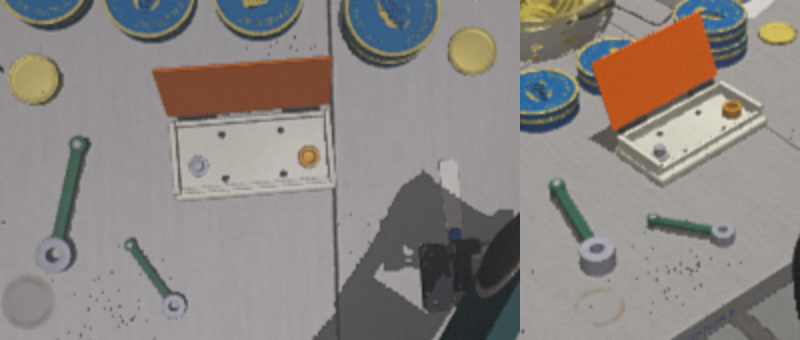

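The cover is leaning back fully open and the spatula lies on the table. Post and socket are visible. Next is the lever, gripped with tool x towards the boss so joint 6 stays in range.

Run:
```python
from h import *
go((.426,-.257,.20),2.5);go((.456,0,.20),84);go((.4874,.2727,.18),166)
```

```text
d [  3.6  -0.  -97.3] tw [-0.0003 -0.0336 -0.0008]
d [  44.6 -255.5  -95.8] tw [ 0.0236 -0.0279 -1.4231]
d [  86.9 -526.6  -74.3] tw [ 0.0478 -0.0073 -2.854 ]
```

Emit:
apply_moves:
  delta_pos:
    - [4,0,-50]
    - [4,0,-97]
    - [10,-40,-97]
    - [15,-70,-97]
    - [20,-100,-97]
    - [25,-130,-97]
    - [30,-160,-97]
    - [34,-190,-97]
    - [38,-215,-97]
    - [42,-235,-96]
    - [45,-255,-96]
    - [45,-255,-96]
  twist:
    - [0,-0.034,0]
    - [0,-0.033,-0.14]
    - [0,-0.032,-0.29]
    - [0.01,-0.03,-0.44]
    - [0.01,-0.03,-0.59]
    - [0.01,-0.03,-0.74]
    - [0.02,-0.03,-0.89]
    - [0.02,-0.03,-1.03]
    - [0.02,-0.03,-1.17]
    - [0.024,-0.028,-1.31]
    - [0.024,-0.028,-1.423]
    - [0.024,-0.028,-1.423]
  hand: [0,0,0,0,0,0,0,0,0,0,0,0]

```text
t: 10.75
ee_pos: [0.4557, 0.0015, 0.1967]
ee_rot: [[0.099, 0.995, -0.005], [0.995, -0.099, 0.003], [0.002, -0.006, -1.0]]
force: [-1.2, -0.4, 0.7]
gripper_width: 0.0463
```

Run:
```python
from h import *
np.set_printoptions(precision=4,suppress=True)
s=manip.read_state();print(s["ee_pos"],s["q"])
c,im=shot("top","t8")
go((.4874,.2727,.15),166)
m=mask(im,(105,100,40),(130,255,255),(380,180,430,290));r=cv2.boxPoints(cv2.minAreaRect(big(m)));print("handle",ray(c,r,.01))
# post/socket from t7 unobstructed
im=cv2.imread("pics/t7.png")[:,:,::-1].copy()
m=mask(im,(8,90,60),(22,255,255),(310,185,335,210));x=cv2.boundingRect(big(m));print("socket",x,ray(c,[(x[0]+(x[2]-1)/2,x[1]+(x[3]-1)/2)],.034))
g=cv2.resize(im[185:222,250:345],None,fx=8,fy=8,interpolation=cv2.INTER_CUBIC);cv2.imwrite("pics/c8.png",g[:,:,::-1])
```

```text
[0.4557 0.0015 0.1967] [ -3.1224 -21.0878 109.8052   0.1508  91.596    2.5914]
d [273.9   3.6  47.4] tw [-0.003  -0.0055 -1.4305]
handle [[ 0.4628 -0.2445  0.01  ]
 [ 0.4642 -0.2632  0.01  ]
 [ 0.3574 -0.2696  0.01  ]
 [ 0.3561 -0.2511  0.01  ]]
socket (319, 193, 11, 11) [[ 0.5651 -0.0559  0.034 ]]
```

View pics/c8.png

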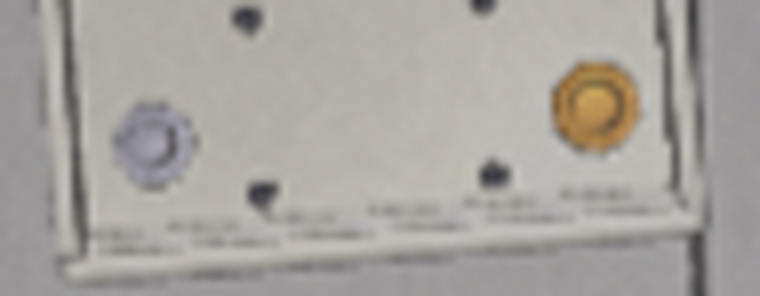

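Crop: the post top is at (148,142), i.e. px (268.1,202.3). The socket centre is at (596,105), i.e. px (324.1,197.7). I move over the lever.

Emit:
apply_moves:
  delta_pos:
    - [30,0,5]
    - [60,0,10]
    - [90,1,15]
    - [120,1,20]
    - [150,1,25]
    - [180,2,30]
    - [205,2,35]
    - [230,3,40]
    - [250,3,44]
    - [274,3.6,47]
    - [274,3.6,47]
    - [274,3.6,47]
  twist:
    - [-0.003,-0.005,-0.14]
    - [-0.003,-0.005,-0.29]
    - [-0.003,-0.005,-0.44]
    - [-0.003,-0.005,-0.59]
    - [-0.003,-0.005,-0.74]
    - [-0.003,-0.005,-0.89]
    - [-0.003,-0.005,-1.03]
    - [-0.003,-0.005,-1.17]
    - [-0.003,-0.005,-1.31]
    - [-0.003,-0.005,-1.43]
    - [-0.003,-0.005,-1.43]
    - [-0.003,-0.005,-1.43]
  hand: [0,0,0,0,0,0,0,0,0,0,0,0]

```text
t: 12.0
ee_pos: [0.4881, 0.2713, 0.1507]
ee_rot: [[-0.969, 0.247, 0.0], [0.247, 0.969, -0.001], [-0.0, -0.0, -1.0]]
force: [-0.3, 0.0, 0.7]
gripper_width: 0.0467
```

Run:
```python
from h import *
np.set_printoptions(precision=4,suppress=True)
ct=cam("top");P=ray(ct,[(268.06,202.3),(324.1,197.7)],.034);print("post,socket(top)",P,np.linalg.norm(P[0]-P[1]))
s=manip.read_state();print(s["ee_pos"],s["q"][5])
c,im=shot("wrist","w9")
m=mask(im,(55,70,30),(95,255,255));b=big(m);r=cv2.boxPoints(cv2.minAreaRect(b));print("arm px",r,"\n",ray(c,r,.027))
print(proj(c,[(.4436,.2828,.03),(.5917,.2486,.027)]))
e=im.copy();cv2.imwrite("pics/c9.png",e[:,:,::-1])
```

```text
post,socket(top) [[ 0.5571  0.0935  0.034 ]
 [ 0.5659 -0.0562  0.034 ]] 0.14999531163111543
[0.4881 0.2713 0.1507] -49.24786999144194
arm px [[312.6243 178.8619]
 [330.5221 177.9199]
 [336.3508 288.6657]
 [318.4531 289.6077]] 
 [[0.4658 0.2705 0.027 ]
 [0.4695 0.2891 0.027 ]
 [0.6025 0.2641 0.027 ]
 [0.5984 0.2429 0.027 ]]
[[318.6759 155.8867]
 [321.6902 283.8154]]
```

View pics/c9.png

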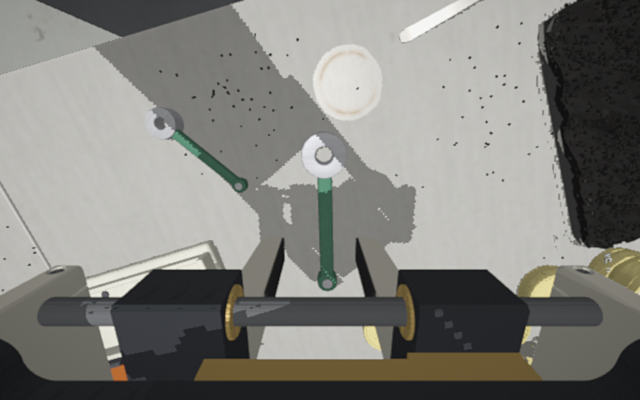

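The wrist view shows the bore at (323.5,154) and the pin eye at (326.5,282).

Run:
```python
from h import *
np.set_printoptions(precision=4,suppress=True)
c=cam("wrist")
B=ray(c,[(323.5,154)],.03)[0];P=ray(c,[(326.5,282)],.027)[0];d=P-B;L=np.hypot(*d[:2]);yaw=np.degrees(np.arctan2(d[1],d[0]));print(B,P,L,yaw)
M=B+d*(45/150)*.150/L;print(M);go((M[0],M[1],.06),yaw+180)
go((M[0],M[1],.0035),yaw+180)
```

```text
[0.4431 0.2879 0.03  ] [0.591  0.2545 0.027 ] 0.15165698413301681 -12.71463484869339
[0.487  0.278  0.0291]
d [ 2.8  6.4 91. ] tw [-0.0001  0.0007 -0.0275]
d [  2.9   6.4 147.5] tw [-0.0001  0.0007 -0.0275]
```

Emit:
apply_moves:
  delta_pos:
    - [3,5,40]
    - [3,5,80]
    - [3,5,90]
    - [3,5,90]
    - [3,5,90]
  twist:
    - [0,0,-0.027]
    - [0,0,-0.027]
    - [0,0,-0.027]
    - [0,0,-0.027]
    - [0,0,-0.027]
  hand: [0,0,0,0,0]

```text
t: 12.55
ee_pos: [0.4873, 0.2776, 0.0634]
ee_rot: [[-0.976, 0.218, 0.003], [0.218, 0.976, 0.001], [-0.003, 0.002, -1.0]]
force: [-0.2, 0.9, -0.1]
gripper_width: 0.0463
```

Run:
```python
from h import *
np.set_printoptions(precision=4,suppress=True)
s=manip.read_state();R,p=s["ee_rot"],s["ee_pos"];c,im=shot("wrist","w10")
m=mask(im,(55,70,30),(95,255,255),(250,60,400,330));b=big(m);print(cv2.boundingRect(b))
for y in range(120,260,20):
  xs=np.flatnonzero(m[y]);
  if len(xs)>3:
    q=ray(c,[(xs[0]-.5,y),(xs[-1]+.5,y)],.027);print(y,xs[0],xs[-1],np.round((q-p)@R*1000,1)[:,:2].tolist())
g=cv2.cvtColor(im,cv2.COLOR_RGB2GRAY)
print("boss px pred",proj(c,p+R@[.045,0,p[2]-.03]))
H=hsv(im);mb=((H[:,:,1]<40)&(H[:,:,2]>60)).astype(np.uint8)
cv2.imwrite("pics/c10.png",im[0:300,170:480,::-1])
```

```text
(310, 203, 19, 94)
220 310 328 [[6.3, -6.7], [6.3, 8.1]]
240 311 327 [[-10.6, -6.1], [-10.6, 7.4]]
boss px pred [[317.9724 171.1306]]
```

View pics/c10.png

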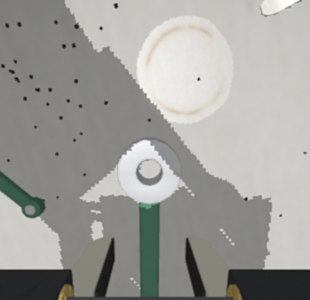

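The crop has the bore at (319.5,170) against a predicted (318,171), so I am within 1 mm of the balance point. I go down, grip and lift.

Emit:
apply_moves:
  delta_pos:
    - [1,0.5,30]
    - [1,0.5,50]
    - [1,0.5,58]
    - [1,0.5,60]
    - [1,0.5,60]
    - [1,0.5,60]
    - [1,0.5,60]
    - [1,0.5,60]
    - [1,0.5,60]
    - [1,0.5,50]
    - [1,0.5,35]
    - [1,0.5,20]
  twist:
    - [0,0,0]
    - [0,0,0]
    - [0,0,0]
    - [0,0,0]
    - [0,0,0]
    - [0,0,0]
    - [0,0,0]
    - [0,0,0]
    - [0,0,0]
    - [0,0,0]
    - [0,0,0]
    - [0,0,0]
  hand: [0,0,0,0,-1,-1,-1,-1,-1,-1,-1,-1]
  newtons: 60

```text
t: 13.8
ee_pos: [0.4856, 0.2784, 0.0428]
ee_rot: [[-0.976, 0.217, 0.001], [0.217, 0.976, 0.0], [-0.001, 0.001, -1.0]]
force: [-0.6, 0.7, -3.4]
gripper_width: 0.0153
```

Run:
```python
from h import *
np.set_printoptions(precision=4,suppress=True)
s=manip.read_state();R,p=s["ee_rot"],s["ee_pos"];print(p,s["force"],s["wrist_torque"],s["gripper_width"],s["q"])
c,im=shot("wrist","w11")
print("level pred boss-top",proj(c,p+R@[.045,0,.003-.030]))
cv2.imwrite("pics/c11.png",cv2.resize(im[60:300,210:430],None,fx=2,fy=2)[:,:,::-1])
# plan: lever at post/socket; underside 60 mm above press post tops (z .034)-> .094 ; tool x = socket->post
po,so=np.array([.5571,.0935]),np.array([.5659,-.0562]);d=(po-so)/np.linalg.norm(po-so);yaw=np.degrees(np.arctan2(d[1],d[0]));M=po-.045*d;print(M,yaw)
go((p[0],p[1],.16),167.4);go((M[0],M[1],.16),yaw)
```

```text
[0.4856 0.2784 0.0428] [-0.6301  0.6582 -3.3635] [ 0.0325 -0.1527  0.0289] 0.01533276397684239 [ 27.2271  -1.7282 108.0003  -0.0131  73.6563 -50.2469]
level pred boss-top [[317.2918 190.8728]]
[0.5597 0.0486] 93.36421702559119
d [   0.6   -0.5 -114.3] tw [0.0029 0.0039 0.0014]
d [-121.7 -208.8 -114.4] tw [0.005  0.0014 1.2936]
```

View pics/c11.png

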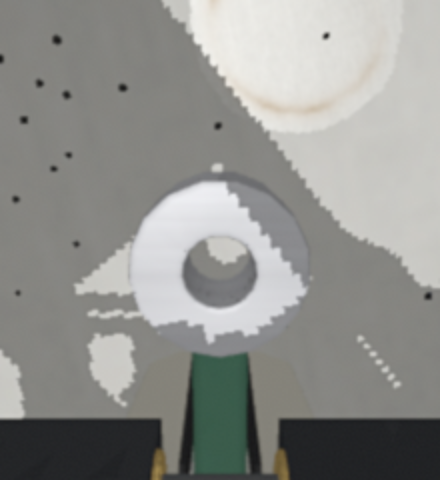

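Run:
```python
from h import *
np.set_printoptions(precision=2,suppress=True)
c=cam("wrist");K,Rw,t=c;s=manip.read_state();R,p=s["ee_rot"],s["ee_pos"]
for tilt in(3,0,-3,-6):
  a=np.radians(tilt);X=p+R@[.045*np.cos(a)+.010*np.sin(-a),0,.003-.02-.045*np.sin(a)-.010*np.cos(a)];print(tilt,proj(c,X),276.2*48/((Rw@X+t)[2]*1000))
for f,y in(("w10",171),("w11",196)):
  im=cv2.imread(f"pics/{f}.png");g=cv2.cvtColor(im,cv2.COLOR_BGR2GRAY);print(f,g[y,270:298].tolist(),g[y,340:375].tolist())
T=np.array([[-.976,.218,.003],[.218,.976,.001],[-.003,.002,-1]]);m=np.array(manip.camera_params("wrist")["mount"])
X=np.linalg.inv(m)@[.046,0.0005,.0634-.03,1];print("w10 dia pred",276.2*48/X[2]/1000)
```

```text
3 [[317.26 193.09]] 94.27711057695997
0 [[317.29 190.88]] 92.9044223318073
-3 [[317.33 188.95]] 91.53230956392872
-6 [[317.36 187.29]] 90.16606165521614
w10 [136, 136, 136, 136, 136, 136, 135, 135, 134, 147, 183, 199, 200, 200, 206, 207, 202, 190, 209, 222, 224, 223, 224, 224, 223, 223, 223, 224] [221, 221, 209, 166, 138, 137, 139, 138, 138, 139, 135, 125, 132, 135, 135, 135, 135, 135, 135, 134, 134, 133, 134, 134, 134, 135, 134, 135, 136, 135, 135, 135, 135, 134, 133]
w11 [203, 203, 204, 198, 179, 195, 206, 209, 210, 211, 211, 211, 211, 211, 211, 211, 211, 211, 211, 211, 211, 211, 212, 211, 212, 212, 212, 212] [208, 210, 211, 211, 210, 210, 209, 209, 208, 209, 208, 208, 208, 209, 211, 203, 163, 150, 155, 153, 139, 133, 133, 131, 124, 128, 132, 132, 132, 132, 131, 131, 131, 131, 131]
w10 dia pred 66.1840681713964
```

Emit:
apply_moves:
  delta_pos:
    - [0,0,-30]
    - [0,0,-65]
    - [0,0,-100]
    - [-10,-17,-114]
    - [-25,-43,-114]
    - [-40,-69,-114]
    - [-55,-94,-114]
    - [-70,-120,-114]
    - [-85,-146,-114]
    - [-100,-171,-114]
    - [-113,-194,-114]
    - [-122,-209,-114]
  twist:
    - [0,0,0]
    - [0,0,0]
    - [0,0,0.1]
    - [0,0,0.23]
    - [0,0,0.36]
    - [0,0,0.5]
    - [0,0,0.64]
    - [0,0,0.78]
    - [0,0,0.92]
    - [0,0,1.06]
    - [0.005,0,1.18]
    - [0.005,0.001,1.294]
  hand: [-1,-1,-1,-1,-1,-1,-1,-1,-1,-1,-1,-1]

```text
t: 15.05
ee_pos: [0.5596, 0.0463, 0.1561]
ee_rot: [[-0.052, 0.999, -0.002], [0.999, 0.052, -0.002], [-0.002, -0.002, -1.0]]
force: [0.4, 1.0, -3.5]
gripper_width: 0.0151
```

Emit:
apply_moves:
  delta_pos:
    - [0,0,0]
    - [0,0,0]
    - [0,0,0]
  twist:
    - [0,0,0]
    - [0,0,0]
    - [0,0,0]
  hand: [-1,-1,-1]

```text
t: 15.35
ee_pos: [0.5591, 0.0485, 0.1557]
ee_rot: [[-0.06, 0.998, -0.003], [0.998, 0.06, -0.002], [-0.002, -0.003, -1.0]]
force: [0.1, -0.5, -4.3]
gripper_width: 0.0158
```

Run:
```python
from h import *
np.set_printoptions(precision=4,suppress=True)
s=manip.read_state();R,p=s["ee_rot"],s["ee_pos"];print(p,s["force"],s["wrist_torque"],s["gripper_width"],s["q"])
c,im=shot("wrist","w12");ct,it=shot("top","t12");cs,is_=shot("scene","s12")
W=lambda *v:p+R@(np.array(v)/1000)
for n,cc in(("w",c),("t",ct),("s",cs)):print(n,"boss top",proj(cc,W(45,0,-27)),"pin eye top",proj(cc,W(-105,0,-24)),"post",proj(cc,[.5571,.0935,.034]),"sock",proj(cc,[.5659,-.0562,.034]))
a=cv2.resize(it[160:240,250:350],(500,400),interpolation=cv2.INTER_CUBIC)
q=proj(cs,p)[0].astype(int);print(q)
b=cv2.resize(is_[q[1]-50:q[1]+50,q[0]-38:q[0]+37],(300,400),interpolation=cv2.INTER_CUBIC)
cv2.imwrite("pics/c12.png",np.hstack([a,b])[:,:,::-1])
```

```text
[0.5591 0.0485 0.1557] [ 0.0964 -0.4565 -4.3273] [ 0.0223 -0.0808 -0.007 ] 0.015770309682324995 [  2.4045  -6.1298 101.2679  -0.0964  85.0135  -1.0494]
w boss top [[318.0621 193.7311]] pin eye top [[318.5197 405.5013]] post [[319.8381 157.9254]] sock [[319.6408 284.8324]]
t boss top [[260.4671 198.0189]] pin eye top [[326.6282 192.6138]] post [[268.0631 202.3118]] sock [[324.0889 197.7068]]
s boss top [[283.1921 181.1844]] pin eye top [[321.4339 162.6013]] post [[285.0199 222.8708]] sock [[321.1685 202.3508]]
[295 182]
```

The viewer limit is reached, so from here I check numerically, using masks and circles in the saved pictures.

Run:
```python
from h import *
np.set_printoptions(precision=4,suppress=True)
s=manip.read_state();R,p=s["ee_rot"],s["ee_pos"]
im={n:cv2.imread(f"pics/{n}12.png")[:,:,::-1].copy() for n in"wts"};c={"w":cam("wrist"),"t":cam("top"),"s":cam("scene")}
g=cv2.GaussianBlur(cv2.cvtColor(im["w"],cv2.COLOR_RGB2GRAY),(0,0),1)[120:260,240:400]
for lo,hi in((38,50),(14,24)):
  h=cv2.HoughCircles(g,cv2.HOUGH_GRADIENT_ALT,1.5,5,param1=100,param2=.6,minRadius=lo,maxRadius=hi);print("wrist circ",None if h is None else h[0][:5]+[240,120,0])
# green eye
for n,roi in(("t",(300,175,345,215)),("s",(300,140,345,190))):
  m=mask(im[n],(50,50,20),(98,255,255),roi);b=big(m);print(n,cv2.boundingRect(b),cv2.contourArea(b),"centre pred",proj(c[n],p+R@[-.105,0,-.024])[0])
  x,y,w,h=cv2.boundingRect(b);print("\n".join("".join("#" if v else "." for v in r) for r in m[y-1:y+h+1,x-1:x+w+1]))
# boss in scene
H=hsv(im["s"])[170:205,265:300];print("\n".join("".join("#" if v else "." for v in r) for r in ((H[:,:,2]>120)&(H[:,:,1]<50))))
H=hsv(im["t"])[180:215,245:285];print("\n".join("".join("#" if v else "." for v in r) for r in (H[:,:,2]>150)))
```

```text
wrist circ [[337.5    175.5     44.943 ]
 [322.5    189.      44.4728]]
wrist circ [[319.5    193.5     18.7311]]
t (300, 175, 13, 40) 421.5 centre pred [326.605  192.6362]
...............
.##########....
.##########....
.###########...
.###########...
.###########...
.###########...
.###########...
.###########...
.###########...
.###########...
.###########...
.###########...
.###########...
.###########...
.###########...
.###########...
.###########...
.############..
.############..
.############..
.############..
.############..
.############..
.############..
.############..
.############..
.############..
.############..
.############..
.#############.
.#############.
.#############.
.#############.
.#############.
.#############.
.#############.
.#############.
.#############.
.#############.
.#############.
...............
s (303, 172, 4, 4) 3.0 centre pred [321.43   162.6453]
......
.#....
.##...
.####.
..#...
......
...................................
.....#.............................
.................................#.
.................................#.
..............
[... 1836 characters left out ...]
...
........................................
........................................
........................................
........................................
........................................
........................................
........................................
........................................
........................................
........................................
........................................
........................................
........................................
........................................
........................................
........................................
........................................
```

Run:
```python
from h import *
np.set_printoptions(precision=4,suppress=True,linewidth=220)
im=cv2.imread("pics/s12.png")[:,:,::-1].copy()
def show(x0,y0,x1,y1):
  h=hsv(im)[y0:y1,x0:x1].astype(int)
  for j,r in enumerate(h):
    print(y0+j,"".join("G" if 45<a<100 and b>60 and v>25 else "O" if a<22 and b>120 else "B" if 100<=a<135 and b>80 else " " if v>200 else "." if v>150 else "-" if v>100 else "+" if v>60 else "#" for a,b,v in r))
print(proj(cam("scene"),manip.read_state()["ee_pos"]));print(265);show(262,140,345,212)
it=cv2.imread("pics/t12.png")[:,:,::-1].copy();im=it;print("top");show(245,170,345,215)
```

```text
[[295.3913 183.0398]]
265
140 ..+#############+---++-------------------------.          .      . ..--------------
141 .--+##############+-++-------------------------.    . . .       ...----------------
142 .---+####++#########+------------+-------------.  ...         ..-----------------+-
143 -----++++--++########+----------++-------------- ...        ..-----------------+-..
144 --.----------++#######-----------+--------------..        ..-----------------+--.  
145 --.------------++#####+-------------------------       ...-----------------+-..    
146 ------+++--------++#####+-----------------------.    ...-----------------+--.      
147 ------###++-------OO+####+---------------------+--. .....--------------+-..        
148 +-----++###++-...-+OOO+####+-----------------+####-......------------+--.          
149 -..-----++###+--+##OOOOO#####+------.------+########BBBB--------------.          ..
150 -..-+------+#########OOOO+#####+---------+############+B###++------..           ...
151 +...---....-++########+OOOO+#####++----+#####################+++-..            ....
152 +-...........-
[... 9290 characters left out ...]
GGGGGGGG+GGGGGGGGG#GG###GGGGGGGGGGGGG+-...................--...-......
209 GGGGGGGGGGGGGGGGGGGGG+GGGGGGGGGGGGGGGGGGGGGG#GGG##G###GGGGGGGGGGGGG+-.........-..-.......-...-......
210 GGGGGGGGGGGGGGGGGGGGG#GGGG#GG#GGGGGGG#GG###GG########+GGGGGGGGGGGGG+-.....................-..-......
211 GGGGG#GGGGG#GGGGGGGGGG#GGGG#G#GGG#G###########++++---+GGGGGGGGGGGGG+-................-.......-......
212 GGGG#GGG#GGGGGGGG##+G###G#GG###+###+++++++++##++-+...+GGGGGGGGGGGGGG-....-...................-......
213 GGG#G##++++#+++#+++++++##+####+++++++++++++++#++-+-..++GGGGGGGGGGGGG-.......................--......
214 -----------++++++---+-#++++++++++++++++++++++#++-++..++GGGGGGGGGGGGG-.............---------++-......
```

Run:
```python
from h import *
np.set_printoptions(precision=4,suppress=True)
m=np.array(manip.camera_params("wrist")["mount"]);K=manip.camera_params("wrist")["intrinsics"]
x=np.array([.999,.043,.0305]);z=np.array([.0305,.004,-1]);z-=x*(x@z)/(x@x);x/=np.linalg.norm(x);z/=np.linalg.norm(z)
T=np.eye(4);T[:3,:3]=np.c_[x,np.cross(z,x),z];T[:3,3]=[.4417,.0109,.0846];T=T@m
c=(K,T[:3,:3].T,-T[:3,:3].T@T[:3,3])
im=cv2.imread("pics/w5.png")[:,:,::-1].copy()
print("pred",proj(c,[(.5571,.0935,.034),(.5659,-.0562,.034)]))
g=cv2.GaussianBlur(cv2.cvtColor(im,cv2.COLOR_RGB2GRAY),(0,0),.8)
for n,(x0,x1) in dict(post=(190,250),sock=(380,450)).items():
  h=cv2.HoughCircles(g[50:110,x0:x1],cv2.HOUGH_GRADIENT_ALT,1.5,3,param1=80,param2=.5,minRadius=5,maxRadius=25)
  if h is not None:
    for q in h[0]: print(n,q+[x0,50,0],ray(c,[q[:2]+[x0,50]],.034))
mk=mask(im,(8,90,60),(24,255,255),(380,61,450,110));print(cv2.boundingRect(big(mk)))
ct=cam("top");it=cv2.imread("pics/t7.png")[:,:,::-1].copy()
gt=cv2.resize(cv2.cvtColor(it,cv2.COLOR_RGB2GRAY)[180:225,245:345],None,fx=6,fy=6,interpolation=cv2.INTER_CUBIC)
h=cv2.HoughCircles(gt,cv2.HOUGH_GRADIENT_ALT,1.5,6,param1=60,param2=.5,minRadius=15,maxRadius=50)
for q in h[0]:
  uv=(q[:2]+.5)/6-.5+[245,180];print("top",uv,q[2]/6,ray(ct,[uv],.034))
s=manip.read_state();print(s["ee_pos"])
```

```text
pred [[211.851   69.5668]
 [418.8039  65.8248]]
post [218.5     71.      16.1571] [[0.5563 0.0887 0.034 ]]
post [205.      96.5     16.9738] [[0.5385 0.0996 0.034 ]]
sock [414.5     68.      16.0676] [[ 0.5643 -0.0533  0.034 ]]
sock [402.5     66.5     16.5828] [[ 0.565  -0.0445  0.034 ]]
sock [426.5     95.      14.1276] [[ 0.5465 -0.0645  0.034 ]]
sock [384.5     66.5     13.2478] [[ 0.5644 -0.0315  0.034 ]]
sock [398.      65.      10.9295] [[ 0.5658 -0.0411  0.034 ]]
(394, 61, 44, 27)
top [323.5833 197.8333] 5.875742 [[ 0.5656 -0.0548  0.034 ]]
top [268.5833 201.5833] 3.9671466 [[0.559  0.0921 0.034 ]]
top [323.5833 197.8333] 3.6709442 [[ 0.5656 -0.0548  0.034 ]]
top [326.3333 200.0833] 6.6299767 [[ 0.5594 -0.062   0.034 ]]
top [269.0833 202.8333] 3.5618088 [[0.5556 0.0908 0.034 ]]
[0.5591 0.0485 0.1556]
```

Numeric checks: the pin eye in the top view is at (327,192.7) against a predicted level position of (326.6,192.6). The bore in the wrist view is at (319.5,193.5) against (318.1,193.7), and the scene silhouette agrees. So the lever is level and aligned, and I lower it to about 6 cm above the press.

Emit:
apply_moves:
  delta_pos:
    - [0,0,12]
    - [0,0,27]
    - [0,0,42]
    - [0,0,53]
    - [0,0,58.5]
    - [0,0,58.5]
    - [0,0,58.5]
    - [0,0,58.5]
    - [0,0,58.5]
  twist:
    - [0,0,0]
    - [0,0,0]
    - [0,0,0]
    - [0,0,0]
    - [0,0,0]
    - [0,0,0]
    - [0,0,0]
    - [0,0,0]
    - [0,0,0]
  hand: [-1,-1,-1,-1,-1,-1,-1,-1,-1]

```text
t: 16.4
ee_pos: [0.5593, 0.0478, 0.0975]
ee_rot: [[-0.058, 0.998, -0.002], [0.998, 0.058, -0.002], [-0.002, -0.002, -1.0]]
force: [-1.1, 0.3, -4.5]
gripper_width: 0.0158
```

Run:
```python
from h import *
np.set_printoptions(precision=4,suppress=True)
s=manip.read_state();R,p=s["ee_rot"],s["ee_pos"];print(p,R[:,2],s["force"],s["wrist_torque"],s["gripper_width"])
print("boss,pin",p+R@[.045,0,.003],p+R@[-.105,0,.003])
c,im=shot("wrist","w13");ct,it=shot("top","t13");cs,i2=shot("scene","s13")
g=cv2.GaussianBlur(cv2.cvtColor(im,cv2.COLOR_RGB2GRAY),(0,0),1)[120:260,240:400]
h=cv2.HoughCircles(g,cv2.HOUGH_GRADIENT_ALT,1.5,5,param1=100,param2=.6,minRadius=14,maxRadius=24);print("bore",None if h is None else h[0]+[240,120,0],proj(c,p+R@[.045,0,-.027]))
q=proj(ct,p+R@[-.105,0,-.024])[0];print("eye pred",q)
for n,i,cc in(("t",it,ct),("s",i2,cs)):
  m=mask(i,(50,50,20),(98,255,255),(318,180,345,215)) if n=="t" else mask(i,(5,150,80),(20,255,255));x=cv2.boundingRect(big(m));print(n,x)
m=mask(it,(5,150,80),(20,255,255));print("cover top",cv2.boundingRect(big(m)))
m=mask(it,(105,120,60),(130,255,255),(380,180,430,290));print("spatula",cv2.boundingRect(big(m)))
d=cv2.absdiff(cv2.imread("pics/top0.png"),it[:,:,::-1].copy()).max(2)
for n,(x,y) in dict(tin=(187,160),lid=(405,145),roll=(455,157)).items():print(n,(d[y-18:y+18,x-18:x+18]>40).mean())
r=range(183,202);print("\n".join("".join("G" if 45<a<100 and b>60 else "O" if a<22 and b>120 else "." for a,b,v in hsv(it)[y,312:340].astype(int)) for y in r))
```

```text
[0.5593 0.0478 0.0975] [-0.002  -0.0019 -1.    ] [-1.1185  0.3482 -4.4529] [ 0.0315 -0.0457 -0.0378] 0.015755857670219083
boss,pin [0.5567 0.0927 0.0944] [ 0.5654 -0.057   0.0947]
bore [[319.5    193.5     18.4662]] [[318.0668 193.7346]]
eye pred [325.8215 194.9066]
t (318, 191, 14, 9)
s (251, 170, 38, 45)
cover top (150, 53, 26, 25)
spatula (395, 234, 9, 40)
tin 0.0
lid 0.0
roll 0.0
............................
............................
............................
............................
............................
............................
............................
............................
..............GGG...........
.............GG..GG.........
........GGGGG.....G.........
.......GGGGGG.....GG........
.......GGGGGG.....GG........
.......GGGGGG.....GG........
......GGGGGGGG....G.........
......GGGGGGGGGGGG..........
...........O.GGGG...........
........OOOOO...............
........OOOOOOOO............
```

Emit:
apply_moves:
  delta_pos:
    - [1.2,0,0.5]
    - [1.2,0,0.5]
    - [1.2,0,0.5]
    - [1.2,0,0.5]
    - [1.2,0,0.5]
    - [1.2,0,0.5]
  twist:
    - [0,0,0]
    - [0,0,0]
    - [0,0,0]
    - [0,0,0]
    - [0,0,0]
    - [0,0,0]
  hand: [-1,-1,-1,-1,-1,-1]

```text
t: 17.15
ee_pos: [0.559, 0.049, 0.0964]
ee_rot: [[-0.058, 0.998, -0.003], [0.998, 0.058, -0.002], [-0.002, -0.003, -1.0]]
force: [0.2, 0.3, -3.5]
gripper_width: 0.0156
```

Run:
```python
from h import *
s=manip.read_state();R,p=s["ee_rot"],s["ee_pos"];print(p,s["force"],s["gripper_width"],s["joint_velocities"].round(2))
print("boss,pin",p+R@[.045,0,.003],p+R@[-.105,0,.003])
a=cv2.imread("pics/s7.png");b=manip.camera("scene")
f=lambda i:mask(i,(5,150,80),(20,255,255),(240,140,325,215))
A,B=f(a[:,:,::-1].copy()),f(b);print("cover orange overlap (visible part)",(A&B).sum()/B.sum())
print(manip.job_done())
```

```text
[0.55901414 0.04895004 0.09638895] [ 0.17319814  0.26591805 -3.53839126] 0.015573038306578437 [-0.05  0.02  0.02  0.09  0.04  0.04]
boss,pin [0.55638774 0.09386786 0.09330816] [ 0.56511352 -0.05587788  0.09357753]
cover orange overlap (visible part) 0.9962157048249763
the job is handed in; nothing more can be done
None
```

I carried out every step and handed the job in at about 17 s of the 72 s; no verdict is reported.

- **Cover:** I pried it open with the spatula blade, and the fingers stayed clear. It leans back open, and the visible orange in the last scene picture overlaps the earlier open-cover picture by 99.6 %.
- **Spatula:** It lies on the table near where it started.
- **Lever:** It is gripped near its balance point. The tool is level and the lever hangs about 6 cm above the post and socket tops. From the arm pose, the boss is within about 1 mm of the measured post and the pin within about 1 mm of the socket. Only the lever's weight, about 3.5 N, shows on the wrist.
- **Tin, lid and roll:** The top-camera pixels I checked for all three have not changed.

**Checks that disagreed:**
- The pin eye in the top view lay 1–2.5 mm further out than the wrist view of the bore implied, so I split the difference with a 1.2 mm shift.
- Post and socket readings from the top and wrist cameras differ by up to about 5 mm for the post. The wrist reading probably caught the post's lower collar, so I used the top-camera one.
- The top-camera mask for the open cover picked up another object, so the cover check rests on the scene picture alone.
- The final poses were checked only by numbers, because the picture-viewing limit was used up.

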